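# Make up two glue kits at the workbench

### The job

Make up the two glue kits from the stock in the middle of the bench. The three-well tray gets the spare nozzle in its middle well, with the flat-capped bottle and the sanding block in its two end wells (either way round); the two-well tray gets the spouted bottle and the jar, one in each well, either way round. Stand everything upright, flat on the floor of its well, and leave the flat metal tin where it is.

Things in the scene. Friction and masses are not known exactly. Their poses are not given: they have to be found in the camera images.
- tray_three: Low open wooden kit tray with THREE square wells in a row, 218 x 76 mm, dark walls, pale floor; fixed, left or right of the stock. Wells 66 x 66 mm inside, floor 4 mm thick, walls 5 mm thick with tops 12 mm above the table. Origin: centre of its underside; x along the row (within 0.25 rad of straight ahead of the robot), z up. Well centres at x = -71, 0 and +71 mm, y = 0.
- tray_two: Low open wooden kit tray with TWO square wells in a row, 147 x 76 mm, dark walls, pale floor; fixed, left or right of the stock. Wells 66 x 66 mm inside, floor 4 mm thick, walls 5 mm thick with tops 12 mm above the table. Origin: centre of its underside; x along the row (within 0.25 rad of straight ahead of the robot), z up. Well centres at x = -35.5 and +35.5 mm, y = 0.
- spout_bottle: White round glue bottle with a grey pointed spout: 34 mm diameter, straight-sided up to 62 mm, then shoulder, 19 mm collar and cone, 98 mm tall in all; about 70 g. Grip it 50 to 58 mm up. Stands upright at the start; origin at the centre of its underside, z up.
- capped_bottle: White round glue bottle of the same body (34 mm diameter, straight-sided up to 62 mm) with a flat grey cap 30 mm across and no spout, 82 mm tall in all; about 70 g. Grip it 45 to 58 mm up. Stands upright at the start; origin at the centre of its underside, z up.
- nozzle: Spare white nozzle, point upwards: a cylindrical collar of 22 mm diameter up to 37 mm, then a slim cone, 62 mm tall in all; about 20 g. Grip it by the collar, 28 to 33 mm up. Stands upright at the start; origin at the centre of its underside, z up.
- sanding_block: Small wooden sanding block with a cork sole: 48 mm long (its x), 30 mm wide (its y), 40 mm high; about 50 g. Grip it across its width, 30 to 33 mm up; it sits best with its sides along the tray's. Stands upright at the start; origin at the centre of its underside, z up.
- jar: Squat brown glass jar with a black lid, straight-sided, 46 mm diameter, 60 mm tall; about 120 g. Grip it 35 to 48 mm up. Stands upright at the start; origin at the centre of its underside, z up.
- wax_tin: Flat round bare-metal tin, 65 mm diameter, 26 mm tall, about 250 g. It belongs to neither kit and stays where it stands. Origin at the centre of its underside.
Things that resemble listed ones, but are neither listed nor needed, are in the scene too. Of the things that look like the wax_tin, the smallest one is meant.

How it is judged:
By the outcome, as a careful person would: the job done as asked, in the order asked, and still so for the second after the job is handed in, with the robot touching nothing.
It also fails if it takes over 128 s, if anything falls off the work surface, if the arm or the gripper's body presses on something with over 40 N, if the wrist force passes 120 N, or if a joint passes its speed limit or range.

### The arm

A 6-joint arm with a two-finger parallel gripper is mounted at the origin on the work surface. World frame = base frame: x ahead of the robot, y to its left, z up, the work surface at z = 0. Lengths are in m, angles in rad, forces in N, time in s.
With the tool pointing down it reaches from about 0.375 to 0.975 m from the base axis. Payload 3.8 kg.
Tool frame: the origin (TCP) lies on the mounting face of the last link; the fingertips stand 173 mm ahead of it and the grasp point (between the pads) lies 155 mm ahead of it; z points along the fingers, y is the line along which they close (so a half turn about z gives the same grasp; the last joint's range is limited). The gripper opens to 85 mm and grips with 20 to 120 N. Pads are 22 mm wide; open, the fingers measure 114 mm over their backs; the gripper's body (76 mm by 85 mm) begins 54 mm behind the grasp point. The pads swing forward as they close: fully open they stand 13 mm farther back than shut.
Start: joints at [1.079, 0.264, 1.604, -0, 1.274, -0.037], TCP at [0.297, 0.606, 0.405] pointing down, gripper open.
Joint ranges: [-2.63, 2.63], [-0.94, 2.18], [0.31, 2.57], [-1.31, 4.45], [0, 2.66], [-2.55, 2.55]. Speed limits (rad/s): [2.57, 2.57, 3.14, 3.14, 3.14, 3.14].

### API

Orientations are given as a rotation vector (axis times angle).
In Python, from workcell import bot gives the robot as it stands.
- The arm moves only by the tool drive_tool, never from a script. Its argument "increments" is a list of rows, each an object with "delta_pos": the shift along the tool's x, y, z in mm, a list of three; "turn": the turn about the tool's z in rad; "jaw": the opening, from -1 (shut) to 1 (fully open). A call has 1 to 8 rows; each row shifts and turns the commanded pose from where the row before left it, along the tool's axes as they then stand; what a row does not reach is not made up. A row lasts 1/12 s, in which the tool goes at most 41.7 mm and 7.16 degrees, less where a joint would pass 70% of its speed; a pose out of reach is approached as far as the arm can. A call is refused whole if a number of a shift passes 41.7 or a number of a turn 0.125, either way. A call with a gripper value outside its range is refused whole. The fingers move at their own pace and stop on an object; "grip_force" is the grip in N (left out, the last holds). Time passes only in rows, so rows that do not move let the fingers close. It gives the time, the measured TCP pose, the force, the opening and the grip force at its end, in the units of the state.
- bot.read_state(): the state, without advancing time (a new reading comes with each control period).
- bot.read_camera(name): name is "scene" or "side" or "wrist"; returns a dict with "pixels" (420x560x3 uint8, red, green, blue), "fovy" (degrees; the focal length in pixels is half the picture's height over the tangent of half this angle, whatever the lens; pixels are square), "cx", "cy" (the principal point, pixels), "camera_from_world" (4x4, takes a point from world to camera coordinates); the wrist camera has in their place "hand_eye" (4x4, takes a point from camera to tool coordinates, whose origin is the TCP and whose axes are the flange's). Camera axes: x right, y down, z forward; pixel columns grow to the right and rows downward; lengths in m; the calibration is good to about 2 mm. The wrist camera is an equidistant fisheye: a pixel r from the principal point sees the ray r / f radians off the axis. A picture is of the moment at which its call begins: read the wrist's pose just before it. There is no depth.
- bot.finish_job(): hands the job in; it is judged then, once.
The state is a dict: "time": time; "q": joint angles; "joint_vel": joint speeds; "joint_torque": joint torques, N m; "tool_pos": TCP position; "tcp_rot": TCP orientation; "wrist_force": force on the tool from outside, world axes, zero at the start; "torque": the same for the moment, N m; "width": opening from 0.0 (shut) to 1.0 (fully open); "grip_force": force on a finger pad.
Only numpy, scipy, OpenCV 4.12 (cv2) and the standard library are available. Lean on these libraries where they do the work, as an engineer would, in place of code of your own. Each camera call takes 0.05 s, during which the arm holds its last target. There are 200 camera calls.

## Working session

There is one attempt and no reset: what is moved stays moved. The work goes in short steps, Python scripts to look and compute and a tool call to move; the robot and the scene stay as the last step left them, time stands still between calls to the robot, and variables do not carry over. Pictures are saved under pics/ and viewed, at most 14 in all, crops included, and the job is handed in when it is done.

Besides the shell and the picture viewer there is one more tool, called after ">>>" by a JSON object that holds its "fn" and its "kwargs", one argument or row to a line. drive_tool: Moves the arm, as the interface text tells. Its arguments: {"type":"object","properties":{"increments":{"type":"array"},"grip_force":{"type":"number"}},"required":["increments"]}

```bash
ls; mkdir -p pics; python3 - <<'E'
from workcell import bot
import cv2,numpy as np,pickle
print(bot.read_state())
for n in("scene","side","wrist"):
    c=bot.read_camera(n); cv2.imwrite(f"pics/{n}0.png",c["pixels"][:,:,::-1]); pickle.dump(c,open(f"{n}0.pkl","wb"))
    print(n,{k:v for k,v in c.items() if k!="pixels"})
E
```

```text
pics
{'time': 0.0, 'q': array([ 1.07912779e+00,  2.64783084e-01,  1.60537780e+00,  8.04943820e-06,
        1.27368553e+00, -3.69051499e-02]), 'joint_vel': array([ 0.00123485,  0.00156204,  0.00071602,  0.00188282, -0.00111104,
        0.00101349]), 'joint_torque': array([ 5.52282727e-04, -5.15117884e+01, -3.67305851e+01,  7.46442311e-05,
        1.31824269e-02,  1.61514441e-05]), 'tool_pos': array([0.29633753, 0.60609653, 0.40333936]), 'tcp_rot': array([-0.70806984, -3.06014451,  0.00341347]), 'wrist_force': array([-0.03116037,  0.34921889,  0.55067197]), 'torque': array([-0.00384313,  0.00028462, -0.01387318]), 'grip_force': 0.0, 'width': 0.9988850096321378}
scene {'fovy': 51.32260026409259, 'cx': 284.2960442091081, 'cy': 207.77287520364547, 'camera_from_world': array([[-0.65728815,  0.75342914,  0.01779969,  0.31670914],
       [ 0.58424417,  0.52432682, -0.61946763, -0.3111712 ],
       [-0.47605782, -0.39676936, -0.78482038,  1.43222431],
       [ 0.        ,  0.        ,  0.        ,  1.        ]])}
side {'fovy': 43.836029509054384, 'cx': 285.5004313668937, 'cy': 206.00632782685236, 'camera_from_world': array([[ 0.99823251, -0.05913027,  0.00595563, -0.5776927 ],
       [-0.03651018, -0.68924424, -0.72360858,  0.09358643],
       [ 0.04689205,  0.72211217, -0.69018487,  1.08051199],
       [ 0.        ,  0.        ,  0.        ,  1.        ]])}
wrist {'fovy': 65.70646984690485, 'cx': 276.148624545707, 'cy': 206.25767112079097, 'hand_eye': array([[-1.06459118e-04, -9.54844228e-01, -2.97106864e-01,
         7.53598283e-02],
       [ 9.99999582e-01, -3.71404476e-04,  8.35303307e-04,
        -8.87893932e-04],
       [-9.07931361e-04, -2.97106651e-01,  9.54843869e-01,
         2.97618496e-02],
       [ 0.00000000e+00,  0.00000000e+00,  0.00000000e+00,
         1.00000000e+00]])}
```

View pics/scene0.png

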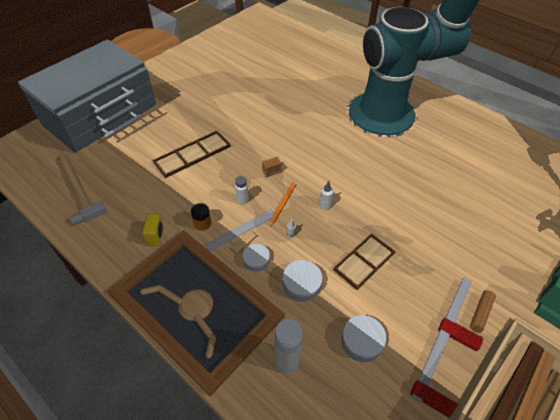

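View pics/side0.png

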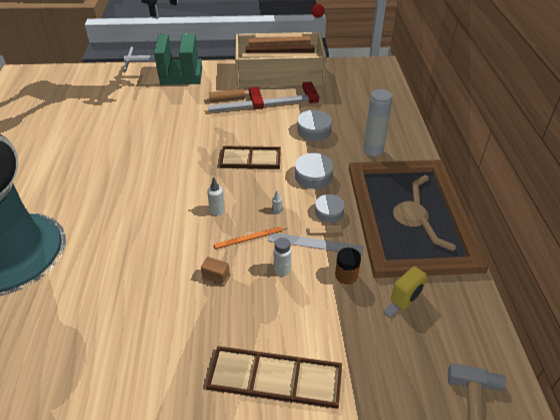

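View pics/wrist0.png

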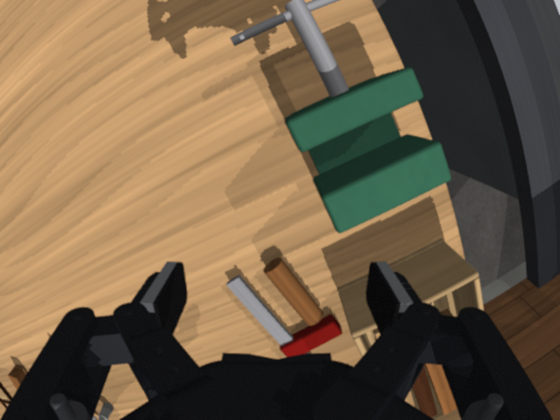

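The scene view shows tray_three at (192,153) and tray_two at (365,261). The stock is:
- Capped bottle at (242,190)
- Spouted bottle at (327,195)
- Nozzle at (291,227)
- Block at (272,167)
- Jar at (200,216)

The three tins are at (257,257), (302,280) and (364,338), and the smallest is the first. Possible confusions:
- The big grey canister at (288,345) could pass for a bottle, but it is too large.
- The yellow tape measure at (152,230) could pass for the block.
- The spouted bottle and the nozzle look alike, but differ in size.

The wrist view shows only the vice and the saws.

```bash
cat > h.py <<'E'
import numpy as np,cv2,pickle
from scipy.spatial.transform import Rotation as R
def foc(c): return c["pixels"].shape[0]/2/np.tan(np.radians(c["fovy"])/2)
def ray(c,uv,st=None):
    d=np.array([uv[0]-c["cx"],uv[1]-c["cy"]])/foc(c)
    if "hand_eye" in c:
        r=np.hypot(*d); v=np.r_[d/max(r,1e-9)*np.sin(r),np.cos(r)]
        Rt=R.from_rotvec(st["tcp_rot"]).as_matrix(); H=c["hand_eye"]
        return Rt@H[:3,3]+st["tool_pos"], Rt@H[:3,:3]@v
    T=c["camera_from_world"]; return -T[:3,:3].T@T[:3,3], T[:3,:3].T@np.r_[d,1]
def plane(c,uv,z,st=None):
    o,d=ray(c,uv,st); return o+d*(z-o[2])/d[2]
def proj(c,p,st=None):
    if "hand_eye" in c:
        Rt=R.from_rotvec(st["tcp_rot"]).as_matrix(); H=c["hand_eye"]
        q=H[:3,:3].T@(Rt.T@(np.array(p)-st["tool_pos"])-H[:3,3])
        r=np.arctan2(np.hypot(q[0],q[1]),q[2]); return q[:2]/np.hypot(q[0],q[1])*r*foc(c)+[c["cx"],c["cy"]]
    T=c["camera_from_world"]; q=T[:3,:3]@p+T[:3,3]; return q[:2]/q[2]*foc(c)+[c["cx"],c["cy"]]
E
python3 - <<'E'
from h import *
S,D=[pickle.load(open(f"{n}0.pkl","rb")) for n in("scene","side")]
for n,z,a,b in[("spout",.098,(327,181),(214,178)),("cap",.082,(241,181),(283,242)),("noz",.062,(292,219),(277,191)),("block",.04,(272,163),(216,265)),("jar",.06,(200,210),(348,257)),("t3",.01,(192,153),(274,377)),("t2",.01,(365,261),(250,157)),("tin1",.026,(257,254),(329,206)),("tin2",.026,(302,277),(314,168)),("tin3",.026,(364,333),(315,121))]:
    print(n,plane(S,a,z).round(3),plane(D,b,z).round(3))
# trays: dark frame corners in both
for n,c,roi in(("t3",S,(140,120,100,65)),("t2",S,(325,225,80,70)),("t3",D,(195,335,160,80)),("t2",D,(210,138,80,40))):
    x,y,w,h=roi; im=c["pixels"][y:y+h,x:x+w]
    m=(im.max(2)<95).astype(np.uint8)
    cs=max(cv2.findContours(m,0,2)[0],key=cv2.contourArea); (cx,cy),sz,an=cv2.minAreaRect(cs)
    e=.005*cv2.arcLength(cs,True); p=cv2.approxPolyDP(cv2.convexHull(cs),4,True)[:,0]+[x,y]
    P=np.array([plane(c,q,.010)[:2] for q in p]); r=cv2.minAreaRect((P*1000).astype(np.float32)); print(n,len(p),P.round(3).tolist(),r)
E
```

```text
spout [0.432 0.098 0.098] [0.433 0.096 0.098]
cap [ 0.568 -0.075  0.082] [ 0.569 -0.08   0.082]
noz [0.562 0.094 0.062] [0.565 0.088 0.062]
block [ 0.437 -0.086  0.04 ] [ 0.439 -0.094  0.04 ]
jar [ 0.693 -0.097  0.06 ] [ 0.692 -0.105  0.06 ]
t3 [ 0.543 -0.308  0.01 ] [ 0.541 -0.317  0.01 ]
t2 [0.509 0.286 0.01 ] [0.507 0.275 0.01 ]
tin1 [0.677 0.082 0.026] [0.679 0.073 0.026]
tin2 [0.654 0.204 0.026] [0.659 0.205 0.026]
tin3 [0.67  0.39  0.026] [0.68  0.399 0.026]
t3 4 [[0.444, -0.249], [0.655, -0.29], [0.64, -0.366], [0.432, -0.328]] ((542.3585205078125, -308.49285888671875), (79.5085220336914, 214.8170166015625), 79.1087417602539)
t2 4 [[0.431, 0.253], [0.442, 0.326], [0.585, 0.315], [0.58, 0.241]] ((508.33636474609375, 284.16412353515625), (74.60596466064453, 149.26028442382812), 85.20648956298828)
t3 5 [[0.437, -0.266], [0.453, -0.255], [0.651, -0.297], [0.641, -0.373], [0.429, -0.332]] ((540.3135986328125, -312.8524169921875), (79.52687072753906, 219.69708251953125), 79.11824798583984)
t2 5 [[0.432, 0.299], [0.449, 0.323], [0.581, 0.312], [0.576, 0.228], [0.431, 0.24]] ((505.0320129394531, 276.33251953125), (84.30883026123047, 149.7637176513672), 85.52669525146484)
```

>>> {"fn": "drive_tool", "kwargs": {
  "increments": [
    {"delta_pos": [-30, -27, 0], "turn": 0, "jaw": 1},
    {"delta_pos": [-30, -27, 0], "turn": 0, "jaw": 1},
    {"delta_pos": [-30, -27, 0], "turn": 0, "jaw": 1},
    {"delta_pos": [-30, -27, 0], "turn": 0, "jaw": 1},
    {"delta_pos": [-30, -27, 0], "turn": 0, "jaw": 1},
    {"delta_pos": [-30, -27, 0], "turn": 0, "jaw": 1},
    {"delta_pos": [-30, -27, 0], "turn": 0, "jaw": 1},
    {"delta_pos": [-30, -27, 0], "turn": 0, "jaw": 1}
  ],
  "grip_force": 30
}}

```text
time: 0.82
tool_pos: [0.4173, 0.305, 0.4045]
tcp_rot: [-0.708, -3.061, 0.0]
wrist_force: [1.1, -0.4, 0.7]
width: 1.001
grip_force: 0.0
```

>>> {"fn": "drive_tool", "kwargs": {
  "increments": [
    {"delta_pos": [-30, -27, 0], "turn": 0, "jaw": 1},
    {"delta_pos": [-30, -27, 0], "turn": 0, "jaw": 1},
    {"delta_pos": [-30, -27, 0], "turn": 0, "jaw": 1},
    {"delta_pos": [-30, -27, 0], "turn": 0, "jaw": 1},
    {"delta_pos": [-30, -27, 0], "turn": -0.11, "jaw": 1},
    {"delta_pos": [-30, -27, 0], "turn": -0.115, "jaw": 1},
    {"delta_pos": [-30, -27, 0], "turn": -0.115, "jaw": 1},
    {"delta_pos": [0, 0, 0], "turn": -0.115, "jaw": 1}
  ]
}}

```text
time: 1.48
tool_pos: [0.5361, 0.048, 0.4048]
tcp_rot: [0.01, 3.139, -0.005]
wrist_force: [0.2, 1.6, 0.4]
width: 1.002
grip_force: 0.0
```

>>> {"fn": "drive_tool", "kwargs": {
  "increments": [
    {"delta_pos": [0, 0, 0], "turn": 0, "jaw": 1},
    {"delta_pos": [0, 0, 0], "turn": 0, "jaw": 1},
    {"delta_pos": [0, 0, 0], "turn": 0, "jaw": 1}
  ]
}}

```text
time: 1.73
tool_pos: [0.533, 0.0538, 0.4043]
tcp_rot: [-0.014, -3.141, -0.001]
wrist_force: [0.3, 0.1, -0.1]
width: 0.998
grip_force: 0.0
```

```bash
python3 - <<'E'
from workcell import bot
from h import *
st=bot.read_state(); c=bot.read_camera("wrist"); pickle.dump((c,st),open("w1.pkl","wb"))
print(st["time"],st["tool_pos"],st["tcp_rot"],R.from_rotvec(st["tcp_rot"]).as_matrix().round(3).tolist())
cv2.imwrite("pics/w1.png",c["pixels"][:,:,::-1])
E
```

```text
1.7333 [0.53299672 0.05382544 0.40433257] [-1.42343587e-02 -3.14061509e+00 -5.00725033e-04] [[-1.0, 0.009, -0.001], [0.009, 1.0, 0.0], [0.001, 0.0, -1.0]]
```

View pics/w1.png

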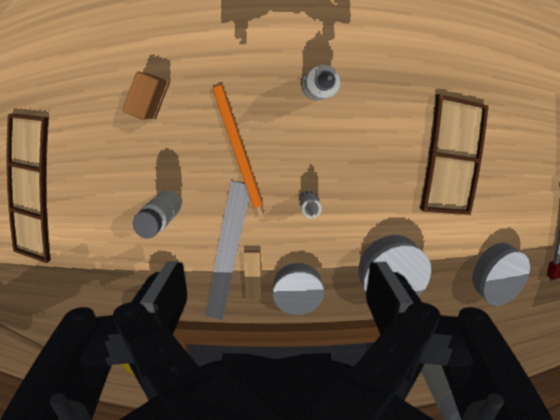

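The wrist view shows the nozzle at (311,205), the spouted bottle at (321,82), the capped bottle at (150,220), the block at (144,95), tray_three at left (28,185) and tray_two at right (456,152). The jar is hidden behind the left finger.

```bash
python3 - <<'E'
from h import *
c,st=pickle.load(open("w1.pkl","rb")); im=c["pixels"]; hsv=cv2.cvtColor(im,cv2.COLOR_RGB2HSV)
for n,uv,z in(("cap",(149,222),.082),("spouttip",(324,79),.098),("spoutshoulder",(320,83),.062),("noz",(311,207),.037)): print(n,plane(c,uv,z,st).round(4))
for n,(x,y,w,h) in(("t3",(2,100,50,170)),("t2",(415,85,75,135))):
    m=(im[y:y+h,x:x+w].max(2)<95).astype(np.uint8); cs=max(cv2.findContours(m,0,2)[0],key=cv2.contourArea)
    P=np.array([plane(c,q[0]+[x,y],.012,st)[:2] for q in cs]); print(n,cv2.minAreaRect((P*1000).astype(np.float32)))
crops=[im[y:y+60,x:x+80] for x,y in((105,60),(280,55),(275,175),(115,185))]
big=np.vstack([np.hstack([cv2.resize(k,(400,300),interpolation=cv2.INTER_NEAREST) for k in crops[i:i+2]]) for i in(0,2)])
cv2.imwrite("pics/crops.png",big[:,:,::-1])
E
```

```text
cap [ 0.5635 -0.0756  0.082 ]
spouttip [0.4317 0.0942 0.098 ]
spoutshoulder [0.4324 0.0956 0.062 ]
noz [0.5632 0.091  0.037 ]
t3 ((541.4129638671875, -308.1828308105469), (83.68960571289062, 221.25619506835938), 77.95664978027344)
t2 ((505.8907470703125, 277.454345703125), (81.45397186279297, 148.61094665527344), 85.68138122558594)
```

View pics/crops.png

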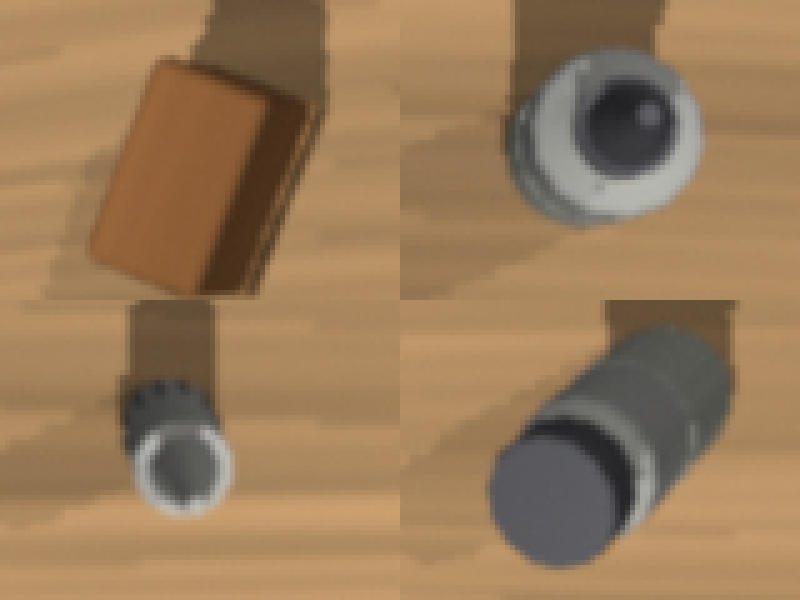

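The crop confirms the block's top face at corners (137,72), (159,79), (145,119) and (123,111). The collar is at (312,208), the flat cap at (146,225) and the spout shoulder at (323,81). These are the right objects.

```bash
python3 - <<'E'
from h import *
c,st=pickle.load(open("w1.pkl","rb"))
for n,uv,z in(("cap",(145.8,224.6),.082),("spouttip",(330,77),.098),("spoutshoulder",(323,81),.062),("noz",(311.8,208.4),.037)): print(n,plane(c,uv,z,st).round(4))
P=np.array([plane(c,q,.04,st)[:2] for q in((137,72),(159,79),(145,118.6),(123.4,111))]);print(P.round(4),P.mean(0),cv2.minAreaRect((P*1000).astype(np.float32)))
E
```

```text
cap [ 0.5663 -0.0796  0.082 ]
spouttip [0.4298 0.0993 0.098 ]
spoutshoulder [0.4304 0.0985 0.062 ]
noz [0.5648 0.0919 0.037 ]
[[ 0.4094 -0.0945]
 [ 0.4199 -0.0689]
 [ 0.4613 -0.0869]
 [ 0.4506 -0.1128]] [ 0.43531315 -0.09077124] ((435.28814697265625, -90.8568115234375), (28.043563842773438, 45.69187545776367), 66.45738220214844)
```

>>> {"fn": "drive_tool", "kwargs": {
  "increments": [
    {"delta_pos": [-16, 19, 20], "turn": 0, "jaw": 1},
    {"delta_pos": [-16, 19, 30], "turn": 0, "jaw": 1},
    {"delta_pos": [0, 0, 40], "turn": 0, "jaw": 1},
    {"delta_pos": [0, 0, 40], "turn": 0, "jaw": 0.6},
    {"delta_pos": [0, 0, 35], "turn": 0, "jaw": 0.4},
    {"delta_pos": [0, 0, 30], "turn": 0, "jaw": 0.3},
    {"delta_pos": [0, 0, 15], "turn": 0, "jaw": 0.2},
    {"delta_pos": [0, 0, 8], "turn": 0, "jaw": 0.2}
  ]
}}

```text
time: 2.45
tool_pos: [0.5634, 0.0922, 0.1833]
tcp_rot: [-0.009, -3.136, 0.001]
wrist_force: [-0.9, -0.8, 0.2]
width: 0.599
grip_force: 0.0
```

```bash
python3 - <<'E'
from workcell import bot
from h import *
st=bot.read_state(); c=bot.read_camera("wrist"); pickle.dump((c,st),open("w2.pkl","wb"))
print(st["time"],st["tool_pos"],st["width"],proj(c,[.565,.0915,.037],st))
cv2.imwrite("pics/w2.png",c["pixels"][:,:,::-1])
E
```

```text
2.45 [0.5633651  0.09220978 0.18328725] 0.5993692310936253 [276.85237624 300.46523984]
```

View pics/w2.png

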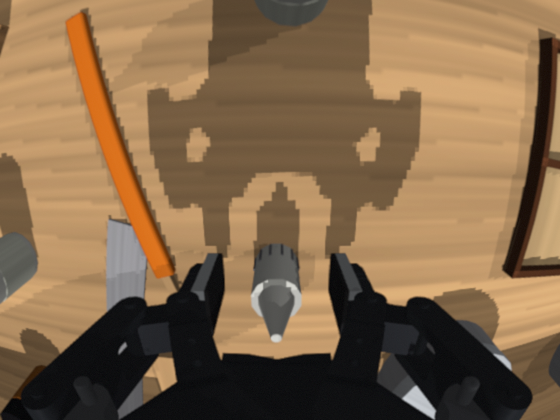

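The wrist view shows the nozzle centred between the pads at (276,290), with the pencil's point just outside the left finger.

>>> {"fn": "drive_tool", "kwargs": {
  "increments": [
    {"delta_pos": [0, 0, 0], "turn": 0, "jaw": -1},
    {"delta_pos": [0, 0, 0], "turn": 0, "jaw": -1},
    {"delta_pos": [0, 0, 0], "turn": 0, "jaw": -1},
    {"delta_pos": [0, 0, 0], "turn": 0, "jaw": -1},
    {"delta_pos": [0, 0, 0], "turn": 0, "jaw": -1},
    {"delta_pos": [0, 0, 0], "turn": 0, "jaw": -1},
    {"delta_pos": [0, 0, 0], "turn": 0, "jaw": -1},
    {"delta_pos": [0, 0, 0], "turn": 0, "jaw": -1}
  ]
}}

```text
time: 3.17
tool_pos: [0.5669, 0.0912, 0.1887]
tcp_rot: [0.012, 3.138, 0.001]
wrist_force: [-0.1, 1.3, 7.0]
width: 0.244
grip_force: 29.9
```

>>> {"fn": "drive_tool", "kwargs": {
  "increments": [
    {"delta_pos": [0, 0, -30], "turn": 0, "jaw": -1},
    {"delta_pos": [0, 0, -40], "turn": 0, "jaw": -1},
    {"delta_pos": [0, -5, -40], "turn": 0, "jaw": -1},
    {"delta_pos": [2, -36, -10], "turn": 0, "jaw": -1},
    {"delta_pos": [3, -40, 0], "turn": 0, "jaw": -1},
    {"delta_pos": [3, -40, 0], "turn": 0, "jaw": -1},
    {"delta_pos": [3, -40, 0], "turn": 0, "jaw": -1},
    {"delta_pos": [3, -40, 0], "turn": 0, "jaw": -1}
  ]
}}

```text
time: 3.83
tool_pos: [0.5498, -0.1116, 0.3074]
tcp_rot: [0.01, 3.14, -0.001]
wrist_force: [0.8, 0.7, -0.5]
width: 0.242
grip_force: 29.5
```

>>> {"fn": "drive_tool", "kwargs": {
  "increments": [
    {"delta_pos": [3, -40, 0], "turn": 0, "jaw": -1},
    {"delta_pos": [3, -40, 0], "turn": 0, "jaw": -1},
    {"delta_pos": [3, -40, 0], "turn": 0, "jaw": -1},
    {"delta_pos": [2, -40, 0], "turn": 0, "jaw": -1},
    {"delta_pos": [0, -25, 0], "turn": 0, "jaw": -1},
    {"delta_pos": [0, -15, 0], "turn": 0, "jaw": -1},
    {"delta_pos": [0, 0, 0], "turn": 0, "jaw": -1},
    {"delta_pos": [0, 0, 0], "turn": 0, "jaw": -1}
  ]
}}

```text
time: 4.5
tool_pos: [0.5377, -0.31, 0.3065]
tcp_rot: [-0.013, -3.141, -0.002]
wrist_force: [0.1, 1.1, 0.1]
width: 0.242
grip_force: 29.5
```

```bash
python3 - <<'E'
from workcell import bot
from h import *
st=bot.read_state(); c=bot.read_camera("wrist"); pickle.dump((c,st),open("w3.pkl","wb"))
print(st["time"],st["tool_pos"],st["tcp_rot"],st["width"])
im=c["pixels"].copy()
u=np.array([.982,-.191]);v=np.array([.191,.982]);o=np.array([.541,-.3095])
for a,b in((-.109,-.038),(-.109,.038),(.109,.038),(.109,-.038),(0,0),(.071,0),(-.071,0)):
    q=proj(c,np.r_[o+a*u+b*v,.012 if abs(b)>0 else .004],st); print(q.round()); cv2.circle(im,tuple(int(t) for t in q),3,(0,255,0),-1)
cv2.imwrite("pics/w3.png",im[:,:,::-1])
E
```

```text
4.5 [ 0.53771989 -0.3099757   0.30652836] [-1.34938704e-02 -3.14121189e+00 -1.54122958e-03] 0.24173360719972853
[255.  66.]
[348.  84.]
[295. 313.]
[219. 301.]
[277. 200.]
[264. 271.]
[293. 119.]
```

View pics/w3.png

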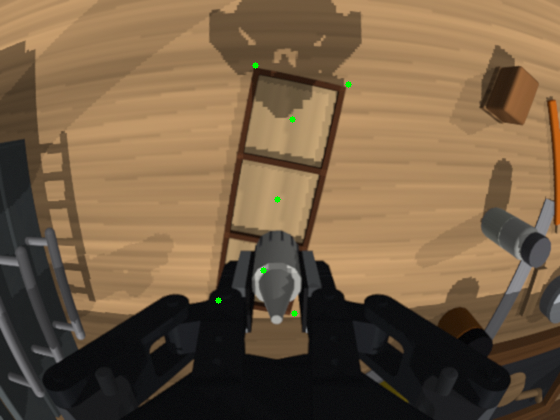

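The wrist view shows the predicted corners landing on tray_three's outline to within 1–3 px, with the middle well centre at (277,200). I'm lowering there.

>>> {"fn": "drive_tool", "kwargs": {
  "increments": [
    {"delta_pos": [-3, 0, 20], "turn": 0, "jaw": -1},
    {"delta_pos": [0, 0, 35], "turn": 0, "jaw": -1},
    {"delta_pos": [0, 0, 30], "turn": 0, "jaw": -1},
    {"delta_pos": [0, 0, 15], "turn": 0, "jaw": -1},
    {"delta_pos": [0, 0, 8], "turn": 0, "jaw": -1},
    {"delta_pos": [0, 0, 4], "turn": 0, "jaw": -1},
    {"delta_pos": [0, 0, 2], "turn": 0, "jaw": -1},
    {"delta_pos": [0, 0, 2], "turn": 0, "jaw": -1}
  ]
}}

```text
time: 5.22
tool_pos: [0.5417, -0.3092, 0.1927]
tcp_rot: [0.01, 3.141, 0.001]
wrist_force: [-5.0, 5.4, 15.9]
width: 0.248
grip_force: 31.0
```

>>> {"fn": "drive_tool", "kwargs": {
  "increments": [
    {"delta_pos": [0, 0, 0], "turn": 0, "jaw": -1},
    {"delta_pos": [0, 0, 0], "turn": 0, "jaw": -1}
  ]
}}

```text
time: 5.38
tool_pos: [0.542, -0.3101, 0.1928]
tcp_rot: [0.01, 3.138, -0.003]
wrist_force: [-0.1, 1.5, 4.1]
width: 0.242
grip_force: 29.8
```

>>> {"fn": "drive_tool", "kwargs": {
  "increments": [
    {"delta_pos": [0, 0, 0], "turn": 0, "jaw": 0},
    {"delta_pos": [0, 0, 0], "turn": 0, "jaw": 0},
    {"delta_pos": [0, 0, 0], "turn": 0, "jaw": 0},
    {"delta_pos": [0, 0, -20], "turn": 0, "jaw": 0},
    {"delta_pos": [0, 0, -35], "turn": 0, "jaw": 0.8},
    {"delta_pos": [0, 0, -35], "turn": 0, "jaw": 0.8},
    {"delta_pos": [0, 0, -20], "turn": 0, "jaw": 0.8},
    {"delta_pos": [-4, 36, 0], "turn": 0, "jaw": 0.8}
  ]
}}

```text
time: 6.05
tool_pos: [0.5474, -0.2792, 0.3081]
tcp_rot: [0.017, 3.13, -0.015]
wrist_force: [1.8, -0.2, 0.5]
width: 0.898
grip_force: 0.0
```

>>> {"fn": "drive_tool", "kwargs": {
  "increments": [
    {"delta_pos": [-4, 39, 0], "turn": 0, "jaw": 0.8},
    {"delta_pos": [-4, 39, 0], "turn": 0, "jaw": 0.8},
    {"delta_pos": [-4, 39, 0], "turn": 0, "jaw": 0.8},
    {"delta_pos": [-4, 39, 0], "turn": 0, "jaw": 0.8},
    {"delta_pos": [-4, 39, 0], "turn": 0, "jaw": 0.8},
    {"delta_pos": [0, 0, 0], "turn": 0, "jaw": 0.8},
    {"delta_pos": [0, 0, 0], "turn": 0, "jaw": 0.8},
    {"delta_pos": [0, 0, 0], "turn": 0, "jaw": 0.8}
  ]
}}

```text
time: 6.72
tool_pos: [0.5666, -0.079, 0.3007]
tcp_rot: [0.009, 3.141, -0.001]
wrist_force: [0.1, -0.9, -0.4]
width: 0.899
grip_force: 0.0
```

```bash
python3 - <<'E'
from workcell import bot
from h import *
st=bot.read_state(); c=bot.read_camera("wrist"); pickle.dump((c,st),open("w4.pkl","wb"))
print(st["time"],st["tool_pos"],st["tcp_rot"],st["width"],proj(c,[.566,-.079,.082],st))
im=c["pixels"].copy(); cv2.circle(im,tuple(int(t) for t in proj(c,[.566,-.079,.082],st)),2,(0,255,0),-1)
cv2.imwrite("pics/w4.png",im[:,:,::-1])
E
```

```text
6.7167 [ 0.56659244 -0.07902552  0.30073929] [ 9.24631951e-03  3.14149828e+00 -9.52584440e-04] 0.8989071121828187 [277.77509169 231.16248154]
```

View pics/w4.png

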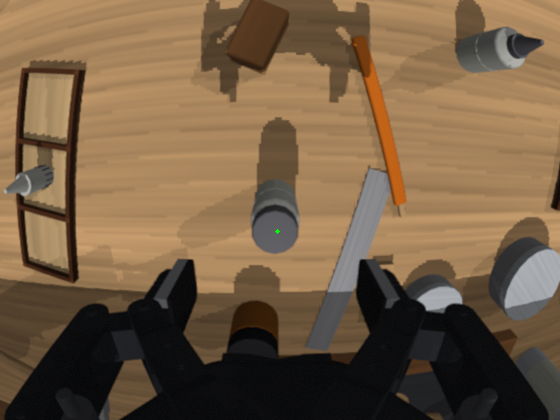

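The nozzle stands in the middle well at (40,180). The capped bottle is centred at (275,230), so I'm going down and gripping.

>>> {"fn": "drive_tool", "kwargs": {
  "increments": [
    {"delta_pos": [0, -1, 25], "turn": 0, "jaw": 0.8},
    {"delta_pos": [0, 0, 35], "turn": 0, "jaw": 0.6},
    {"delta_pos": [0, 0, 22], "turn": 0, "jaw": 0.4},
    {"delta_pos": [0, 0, 12], "turn": 0, "jaw": 0.2},
    {"delta_pos": [0, 0, 0], "turn": 0, "jaw": 0},
    {"delta_pos": [0, 0, 0], "turn": 0, "jaw": -1},
    {"delta_pos": [0, 0, 0], "turn": 0, "jaw": -1},
    {"delta_pos": [0, 0, 0], "turn": 0, "jaw": -1}
  ],
  "grip_force": 40
}}

```text
time: 7.43
tool_pos: [0.5677, -0.0806, 0.2086]
tcp_rot: [0.012, 3.138, -0.001]
wrist_force: [0.2, -0.8, -0.2]
width: 0.381
grip_force: 39.7
```

>>> {"fn": "drive_tool", "kwargs": {
  "increments": [
    {"delta_pos": [0, 0, 0], "turn": 0, "jaw": -1},
    {"delta_pos": [0, 0, 0], "turn": 0, "jaw": -1},
    {"delta_pos": [0, 0, 0], "turn": 0, "jaw": -1}
  ]
}}

```text
time: 7.68
tool_pos: [0.5669, -0.08, 0.2076]
tcp_rot: [0.011, 3.14, -0.0]
wrist_force: [-0.0, 0.6, -1.4]
width: 0.387
grip_force: 39.7
```

>>> {"fn": "drive_tool", "kwargs": {
  "increments": [
    {"delta_pos": [0, 0, -30], "turn": 0, "jaw": -1},
    {"delta_pos": [0, 0, -40], "turn": 0, "jaw": -1},
    {"delta_pos": [-4, -23, -30], "turn": 0, "jaw": -1},
    {"delta_pos": [-7, -38, -10], "turn": 0, "jaw": -1},
    {"delta_pos": [-7, -38, 0], "turn": 0, "jaw": -1},
    {"delta_pos": [-7, -38, 0], "turn": 0, "jaw": -1},
    {"delta_pos": [-7, -38, 0], "turn": 0, "jaw": -1},
    {"delta_pos": [-7, -38, 0], "turn": 0, "jaw": -1}
  ]
}}

```text
time: 8.35
tool_pos: [0.6041, -0.2948, 0.3173]
tcp_rot: [0.01, 3.141, -0.001]
wrist_force: [1.4, -0.8, -0.1]
width: 0.384
grip_force: 40.1
```

>>> {"fn": "drive_tool", "kwargs": {
  "increments": [
    {"delta_pos": [-5, -30, 0], "turn": 0, "jaw": -1},
    {"delta_pos": [0, 0, 20], "turn": 0, "jaw": -1},
    {"delta_pos": [0, 0, 20], "turn": 0, "jaw": -1},
    {"delta_pos": [0, 0, 25], "turn": 0, "jaw": -1},
    {"delta_pos": [0, 0, 15], "turn": 0, "jaw": -1},
    {"delta_pos": [0, 0, 8], "turn": 0, "jaw": -1},
    {"delta_pos": [0, 0, 4], "turn": 0, "jaw": -1},
    {"delta_pos": [0, 0, 0], "turn": 0, "jaw": -1}
  ]
}}

```text
time: 9.02
tool_pos: [0.6088, -0.3229, 0.224]
tcp_rot: [-0.01, -3.14, -0.001]
wrist_force: [0.3, 0.4, -0.7]
width: 0.383
grip_force: 40.1
```

>>> {"fn": "drive_tool", "kwargs": {
  "increments": [
    {"delta_pos": [-2, 0, 7], "turn": 0, "jaw": -1},
    {"delta_pos": [0, 0, 4], "turn": 0, "jaw": -1},
    {"delta_pos": [0, 0, 2], "turn": 0, "jaw": -1},
    {"delta_pos": [0, 0, 1], "turn": 0, "jaw": -1},
    {"delta_pos": [0, 0, 1], "turn": 0, "jaw": -1},
    {"delta_pos": [0, 0, 0], "turn": 0, "jaw": -1}
  ]
}}

```text
time: 9.52
tool_pos: [0.6111, -0.3234, 0.2102]
tcp_rot: [0.011, 3.141, -0.0]
wrist_force: [0.1, -0.1, -1.1]
width: 0.384
grip_force: 40.1
```

>>> {"fn": "drive_tool", "kwargs": {
  "increments": [
    {"delta_pos": [0, 0, 1], "turn": 0, "jaw": -1},
    {"delta_pos": [0, 0, 0.5], "turn": 0, "jaw": -1},
    {"delta_pos": [0, 0, 0], "turn": 0, "jaw": -1}
  ]
}}

```text
time: 9.77
tool_pos: [0.6113, -0.3234, 0.21]
tcp_rot: [0.011, 3.14, -0.001]
wrist_force: [-1.4, 0.9, 6.3]
width: 0.381
grip_force: 40.7
```

>>> {"fn": "drive_tool", "kwargs": {
  "increments": [
    {"delta_pos": [0, 0, 0], "turn": 0, "jaw": 0.3},
    {"delta_pos": [0, 0, 0], "turn": 0, "jaw": 0.3},
    {"delta_pos": [0, 0, 0], "turn": 0, "jaw": 0.3},
    {"delta_pos": [0, 0, -20], "turn": 0, "jaw": 0.3},
    {"delta_pos": [0, 0, -35], "turn": 0, "jaw": 0.5},
    {"delta_pos": [0, 0, -35], "turn": 0, "jaw": 0.8},
    {"delta_pos": [22, 29, 0], "turn": 0, "jaw": 0.8},
    {"delta_pos": [22, 29, 0], "turn": 0, "jaw": 0.8}
  ]
}}

```text
time: 10.43
tool_pos: [0.569, -0.2664, 0.3023]
tcp_rot: [0.014, 3.134, -0.006]
wrist_force: [0.1, -0.1, 0.5]
width: 0.903
grip_force: 0.0
```

>>> {"fn": "drive_tool", "kwargs": {
  "increments": [
    {"delta_pos": [22, 29, 0], "turn": 0, "jaw": 0.8},
    {"delta_pos": [22, 29, 0], "turn": 0, "jaw": 0.8},
    {"delta_pos": [22, 29, 0], "turn": 0, "jaw": 0.8},
    {"delta_pos": [22, 29, 0], "turn": 0, "jaw": 0.8},
    {"delta_pos": [22, 29, 0], "turn": 0, "jaw": 0.8},
    {"delta_pos": [22, 29, 0], "turn": 0.1, "jaw": 0.8},
    {"delta_pos": [0, 0, 0], "turn": 0.11, "jaw": 0.8},
    {"delta_pos": [0, 0, 0], "turn": 0.1, "jaw": 0.8}
  ]
}}

```text
time: 11.1
tool_pos: [0.4347, -0.0885, 0.2977]
tcp_rot: [-0.5, -3.101, -0.0]
wrist_force: [0.9, -1.1, 0.2]
width: 0.899
grip_force: 0.0
```

>>> {"fn": "drive_tool", "kwargs": {
  "increments": [
    {"delta_pos": [0, 0, 0], "turn": 0.1, "jaw": 0.8},
    {"delta_pos": [0, 0, 0], "turn": 0, "jaw": 0.8},
    {"delta_pos": [0, 0, 0], "turn": 0, "jaw": 0.8}
  ]
}}

```text
time: 11.35
tool_pos: [0.4364, -0.0901, 0.2982]
tcp_rot: [0.646, 3.074, -0.0]
wrist_force: [-0.0, -0.0, 0.3]
width: 0.904
grip_force: 0.0
```

```bash
python3 - <<'E'
from workcell import bot
from h import *
st=bot.read_state(); c=bot.read_camera("wrist"); pickle.dump((c,st),open("w5.pkl","wb"))
M=R.from_rotvec(st["tcp_rot"]).as_matrix()
print(st["time"],st["tool_pos"],"theta",np.degrees(np.arctan2(M[1,1],M[0,1])),M[:2,:2].round(3).tolist())
im=c["pixels"].copy(); cv2.circle(im,tuple(int(t) for t in proj(c,[.4353,-.0908,.04],st)),2,(0,255,0),-1)
cv2.imwrite("pics/w5.png",im[:,:,::-1])
E
```

```text
11.35 [ 0.43641618 -0.09007072  0.29819563] theta 66.27496227626794 [[-0.915, 0.402], [0.402, 0.915]]
```

View pics/w5.png

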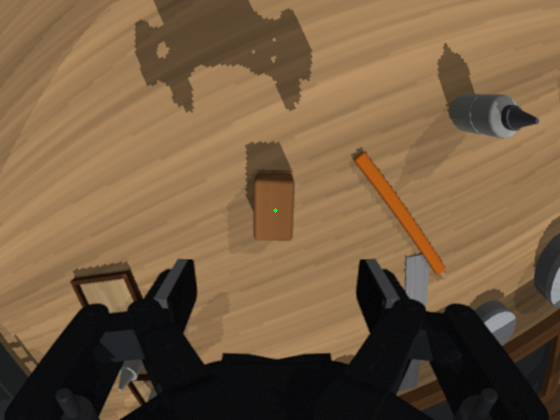

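The block is aligned with the jaws, its top spanning (255–293, 178–240). I'm going down and gripping.

>>> {"fn": "drive_tool", "kwargs": {
  "increments": [
    {"delta_pos": [0, 0, 30], "turn": 0, "jaw": 0.8},
    {"delta_pos": [0, 0, 40], "turn": 0, "jaw": 0.6},
    {"delta_pos": [0, 0, 28], "turn": 0, "jaw": 0.4},
    {"delta_pos": [0, 0, 14], "turn": 0, "jaw": 0.2},
    {"delta_pos": [0, 0, 0], "turn": 0, "jaw": 0},
    {"delta_pos": [0, 0, 0], "turn": 0, "jaw": -1},
    {"delta_pos": [0, 0, 0], "turn": 0, "jaw": -1},
    {"delta_pos": [0, 0, 0], "turn": 0, "jaw": -1}
  ]
}}

```text
time: 12.07
tool_pos: [0.4377, -0.0905, 0.1878]
tcp_rot: [0.649, 3.071, -0.0]
wrist_force: [0.2, -0.2, -0.1]
width: 0.342
grip_force: 44.6
```

>>> {"fn": "drive_tool", "kwargs": {
  "increments": [
    {"delta_pos": [0, 0, 0], "turn": 0, "jaw": -1},
    {"delta_pos": [0, 0, 0], "turn": 0, "jaw": -1},
    {"delta_pos": [0, 0, 0], "turn": 0, "jaw": -1}
  ]
}}

```text
time: 12.32
tool_pos: [0.4369, -0.0902, 0.1871]
tcp_rot: [0.65, 3.072, -0.0]
wrist_force: [0.6, -0.3, -1.1]
width: 0.346
grip_force: 44.6
```

>>> {"fn": "drive_tool", "kwargs": {
  "increments": [
    {"delta_pos": [0, 0, -30], "turn": 0, "jaw": -1},
    {"delta_pos": [0, 0, -40], "turn": -0.11, "jaw": -1},
    {"delta_pos": [0, 0, -30], "turn": -0.11, "jaw": -1},
    {"delta_pos": [-12, -33, 0], "turn": 0, "jaw": -1},
    {"delta_pos": [-12, -33, 0], "turn": 0, "jaw": -1},
    {"delta_pos": [-12, -33, 0], "turn": 0, "jaw": -1},
    {"delta_pos": [-12, -33, 0], "turn": 0, "jaw": -1},
    {"delta_pos": [-12, -33, 0], "turn": 0, "jaw": -1}
  ]
}}

```text
time: 12.98
tool_pos: [0.4631, -0.2652, 0.2868]
tcp_rot: [0.308, 3.125, -0.001]
wrist_force: [-0.0, -0.1, -0.0]
width: 0.347
grip_force: 44.7
```

>>> {"fn": "drive_tool", "kwargs": {
  "increments": [
    {"delta_pos": [-12, -31, 0], "turn": 0, "jaw": -1},
    {"delta_pos": [0, 0, 0], "turn": 0, "jaw": -1},
    {"delta_pos": [0, 0, 0], "turn": 0, "jaw": -1}
  ]
}}

```text
time: 13.23
tool_pos: [0.4688, -0.2981, 0.2865]
tcp_rot: [0.313, 3.125, -0.0]
wrist_force: [-0.6, 0.1, -0.4]
width: 0.344
grip_force: 44.7
```

```bash
python3 - <<'E'
from workcell import bot
from h import *
st=bot.read_state(); M=R.from_rotvec(st["tcp_rot"]).as_matrix()
d=np.array([.471,-.296])-st["tool_pos"][:2]
print(st["time"],st["tool_pos"],"theta",np.degrees(np.arctan2(M[1,1],M[0,1])),"tool shift mm",(M[:2,:2].T@d*1000).round(1))
E
```

```text
13.2333 [ 0.46882552 -0.29808121  0.28646721] theta 78.55983107602398 tool shift mm [-1.7  2.5]
```

>>> {"fn": "drive_tool", "kwargs": {
  "increments": [
    {"delta_pos": [-2, 2, 20], "turn": 0, "jaw": -1},
    {"delta_pos": [0, 0, 35], "turn": 0, "jaw": -1},
    {"delta_pos": [0, 0, 20], "turn": 0, "jaw": -1},
    {"delta_pos": [0, 0, 12], "turn": 0, "jaw": -1},
    {"delta_pos": [0, 0, 6], "turn": 0, "jaw": -1},
    {"delta_pos": [0, 0, 2], "turn": 0, "jaw": -1},
    {"delta_pos": [0, 0, 1], "turn": 0, "jaw": -1},
    {"delta_pos": [0, 0, 0], "turn": 0, "jaw": -1}
  ]
}}

```text
time: 13.9
tool_pos: [0.4718, -0.295, 0.1914]
tcp_rot: [0.308, 3.124, -0.002]
wrist_force: [-0.1, 0.6, -0.2]
width: 0.342
grip_force: 44.7
```

>>> {"fn": "drive_tool", "kwargs": {
  "increments": [
    {"delta_pos": [0, 0, 1], "turn": 0, "jaw": -1},
    {"delta_pos": [0, 0, 0], "turn": 0, "jaw": -1}
  ]
}}

```text
time: 14.07
tool_pos: [0.4717, -0.2952, 0.1904]
tcp_rot: [0.309, 3.124, -0.002]
wrist_force: [-0.5, 0.5, 0.4]
width: 0.345
grip_force: 44.7
```

>>> {"fn": "drive_tool", "kwargs": {
  "increments": [
    {"delta_pos": [0, 0, 1], "turn": 0, "jaw": -1},
    {"delta_pos": [0, 0, 0], "turn": 0, "jaw": -1}
  ]
}}

```text
time: 14.23
tool_pos: [0.4717, -0.2953, 0.1899]
tcp_rot: [0.309, 3.125, -0.001]
wrist_force: [-2.2, 2.4, 6.3]
width: 0.343
grip_force: 45.6
```

>>> {"fn": "drive_tool", "kwargs": {
  "increments": [
    {"delta_pos": [0, 0, 0], "turn": 0, "jaw": 0.1},
    {"delta_pos": [0, 0, 0], "turn": 0, "jaw": 0.1},
    {"delta_pos": [0, 0, 0], "turn": 0, "jaw": 0.1},
    {"delta_pos": [0, 0, -20], "turn": 0, "jaw": 0.1},
    {"delta_pos": [0, 0, -30], "turn": -0.06, "jaw": 0.4},
    {"delta_pos": [0, 0, -35], "turn": -0.06, "jaw": 0.8},
    {"delta_pos": [0, 0, -35], "turn": 0, "jaw": 0.8},
    {"delta_pos": [7, 39, 0], "turn": 0, "jaw": 0.8}
  ]
}}

```text
time: 14.9
tool_pos: [0.471, -0.261, 0.3172]
tcp_rot: [0.126, 3.124, -0.017]
wrist_force: [2.3, -0.4, 1.8]
width: 0.899
grip_force: 0.0
```

>>> {"fn": "drive_tool", "kwargs": {
  "increments": [
    {"delta_pos": [7, 39, 0], "turn": 0, "jaw": 0.8},
    {"delta_pos": [7, 39, 0], "turn": 0, "jaw": 0.8},
    {"delta_pos": [7, 39, 0], "turn": 0, "jaw": 0.8},
    {"delta_pos": [7, 39, 0], "turn": 0, "jaw": 0.8},
    {"delta_pos": [7, 39, 0], "turn": 0, "jaw": 0.8},
    {"delta_pos": [7, 39, 0], "turn": 0, "jaw": 0.8},
    {"delta_pos": [7, 39, 0], "turn": 0, "jaw": 0.8},
    {"delta_pos": [7, 39, 0], "turn": 0, "jaw": 0.8}
  ]
}}

```text
time: 15.57
tool_pos: [0.4345, 0.0617, 0.3083]
tcp_rot: [0.121, 3.139, 0.0]
wrist_force: [1.3, -0.0, -0.5]
width: 0.901
grip_force: 0.0
```

>>> {"fn": "drive_tool", "kwargs": {
  "increments": [
    {"delta_pos": [7, 39, 0], "turn": 0, "jaw": 0.8},
    {"delta_pos": [0, 0, 0], "turn": 0, "jaw": 0.8},
    {"delta_pos": [0, 0, 0], "turn": 0, "jaw": 0.8}
  ]
}}

```text
time: 15.82
tool_pos: [0.4307, 0.1013, 0.3081]
tcp_rot: [-0.113, -3.14, 0.0]
wrist_force: [-0.1, -0.8, 0.4]
width: 0.899
grip_force: 0.0
```

```bash
python3 - <<'E'
from workcell import bot
from h import *
st=bot.read_state(); c=bot.read_camera("wrist"); pickle.dump((c,st),open("w6.pkl","wb"))
M=R.from_rotvec(st["tcp_rot"]).as_matrix()
print(st["time"],st["tool_pos"],"theta",np.degrees(np.arctan2(M[1,1],M[0,1])),M[:2,:2].T@(np.array([.4305,.0985])-st["tool_pos"][:2]))
im=c["pixels"].copy()
for z in(.0,.062,.098):cv2.circle(im,tuple(int(t) for t in proj(c,[.4305,.0985,z],st)),1,(0,255,0),-1)
u=np.array([.997,-.08]);v=np.array([.08,.997]);o=np.array([.507,.279])
for a,b in((-.0735,-.038),(-.0735,.038),(.0735,.038),(.0735,-.038)):
    q=proj(c,np.r_[o+a*u+b*v,.012],st); cv2.circle(im,tuple(int(t) for t in q),2,(0,255,0),-1)
cv2.imwrite("pics/w6.png",im[:,:,::-1])
E
```

```text
15.8167 [0.43074261 0.10133719 0.30810712] theta 85.8941095234337 [ 3.88473148e-05 -2.84727721e-03]
```

View pics/w6.png

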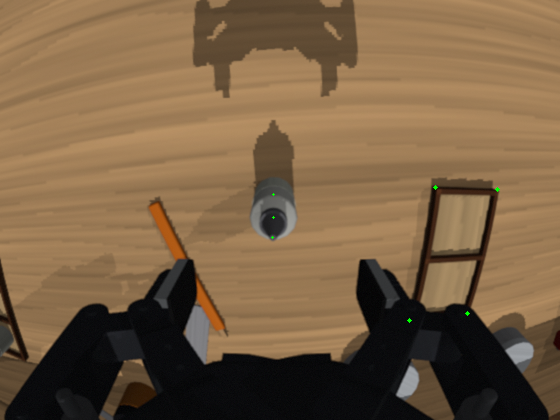

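The spouted bottle is centred at (273,217), and tray_two's predicted corners sit on its outline at (435,188) and (497,190).

>>> {"fn": "drive_tool", "kwargs": {
  "increments": [
    {"delta_pos": [0, -2, 25], "turn": 0, "jaw": 0.8},
    {"delta_pos": [0, 0, 35], "turn": 0, "jaw": 0.6},
    {"delta_pos": [0, 0, 26], "turn": 0, "jaw": 0.4},
    {"delta_pos": [0, 0, 14], "turn": 0, "jaw": 0.2},
    {"delta_pos": [0, 0, 0], "turn": 0, "jaw": 0},
    {"delta_pos": [0, 0, 0], "turn": 0, "jaw": -1},
    {"delta_pos": [0, 0, 0], "turn": 0, "jaw": -1},
    {"delta_pos": [0, 0, 0], "turn": 0, "jaw": -1}
  ],
  "grip_force": 40
}}

```text
time: 16.53
tool_pos: [0.4323, 0.0969, 0.2096]
tcp_rot: [0.123, 3.136, 0.001]
wrist_force: [0.3, 0.4, -0.3]
width: 0.382
grip_force: 40.9
```

>>> {"fn": "drive_tool", "kwargs": {
  "increments": [
    {"delta_pos": [0, 0, 0], "turn": 0, "jaw": -1},
    {"delta_pos": [0, 0, 0], "turn": 0, "jaw": -1},
    {"delta_pos": [0, 0, 0], "turn": 0, "jaw": -1}
  ]
}}

```text
time: 16.78
tool_pos: [0.4315, 0.0974, 0.209]
tcp_rot: [0.121, 3.138, 0.0]
wrist_force: [0.3, 0.8, -0.0]
width: 0.389
grip_force: 40.9
```

>>> {"fn": "drive_tool", "kwargs": {
  "increments": [
    {"delta_pos": [0, 0, -25], "turn": 0, "jaw": -1},
    {"delta_pos": [0, 0, -35], "turn": 0, "jaw": -1},
    {"delta_pos": [-5, 37, 0], "turn": 0, "jaw": -1},
    {"delta_pos": [-5, 37, 0], "turn": 0, "jaw": -1},
    {"delta_pos": [-5, 37, 0], "turn": 0, "jaw": -1},
    {"delta_pos": [-5, 37, 0], "turn": 0, "jaw": -1},
    {"delta_pos": [-6, 39, 0], "turn": 0, "jaw": -1},
    {"delta_pos": [0, 0, 0], "turn": 0, "jaw": -1}
  ]
}}

```text
time: 17.45
tool_pos: [0.473, 0.2876, 0.2695]
tcp_rot: [0.115, 3.135, 0.008]
wrist_force: [-0.0, 0.3, -0.7]
width: 0.383
grip_force: 41.0
```

>>> {"fn": "drive_tool", "kwargs": {
  "increments": [
    {"delta_pos": [0, 0, 20], "turn": 0, "jaw": -1},
    {"delta_pos": [0, 0, 20], "turn": 0, "jaw": -1},
    {"delta_pos": [0, 0, 10], "turn": 0, "jaw": -1},
    {"delta_pos": [0, 0, 4], "turn": 0, "jaw": -1},
    {"delta_pos": [0, 0, 2], "turn": 0, "jaw": -1},
    {"delta_pos": [0, 0, 1], "turn": 0, "jaw": -1},
    {"delta_pos": [0, 0, 0], "turn": 0, "jaw": -1}
  ]
}}

```text
time: 18.03
tool_pos: [0.4719, 0.2818, 0.212]
tcp_rot: [0.121, 3.138, 0.001]
wrist_force: [0.0, 0.1, -0.6]
width: 0.38
grip_force: 41.0
```

>>> {"fn": "drive_tool", "kwargs": {
  "increments": [
    {"delta_pos": [0, 0, 1], "turn": 0, "jaw": -1},
    {"delta_pos": [0, 0, 0], "turn": 0, "jaw": -1},
    {"delta_pos": [0, 0, 0], "turn": 0, "jaw": -1}
  ]
}}

```text
time: 18.28
tool_pos: [0.4719, 0.282, 0.211]
tcp_rot: [0.121, 3.138, 0.001]
wrist_force: [-0.1, -0.3, 0.9]
width: 0.383
grip_force: 41.1
```

>>> {"fn": "drive_tool", "kwargs": {
  "increments": [
    {"delta_pos": [0, 0, 1], "turn": 0, "jaw": -1},
    {"delta_pos": [0, 0, 0], "turn": 0, "jaw": -1},
    {"delta_pos": [0, 0, 0], "turn": 0, "jaw": -1}
  ]
}}

```text
time: 18.53
tool_pos: [0.4722, 0.2821, 0.2109]
tcp_rot: [0.121, 3.137, 0.001]
wrist_force: [-1.4, -2.1, 7.3]
width: 0.384
grip_force: 41.0
```

>>> {"fn": "drive_tool", "kwargs": {
  "increments": [
    {"delta_pos": [0, 0, 0], "turn": 0, "jaw": 0.3},
    {"delta_pos": [0, 0, 0], "turn": 0, "jaw": 0.3},
    {"delta_pos": [0, 0, 0], "turn": 0, "jaw": 0.3},
    {"delta_pos": [0, 0, -20], "turn": 0, "jaw": 0.3},
    {"delta_pos": [0, 0, -35], "turn": 0, "jaw": 0.5},
    {"delta_pos": [0, 0, -40], "turn": 0, "jaw": 1},
    {"delta_pos": [-23, -33, -5], "turn": 0, "jaw": 1},
    {"delta_pos": [-23, -33, 0], "turn": 0, "jaw": 1}
  ]
}}

```text
time: 19.2
tool_pos: [0.5136, 0.214, 0.3137]
tcp_rot: [0.113, 3.132, 0.005]
wrist_force: [1.0, -0.2, -0.1]
width: 0.999
grip_force: 0.0
```

>>> {"fn": "drive_tool", "kwargs": {
  "increments": [
    {"delta_pos": [-23, -33, 0], "turn": 0, "jaw": 1},
    {"delta_pos": [-23, -33, 0], "turn": 0, "jaw": 1},
    {"delta_pos": [-23, -33, 0], "turn": 0, "jaw": 1},
    {"delta_pos": [-23, -33, 0], "turn": 0, "jaw": 1},
    {"delta_pos": [-22, -33, 0], "turn": 0, "jaw": 1},
    {"delta_pos": [-22, -33, 0], "turn": 0, "jaw": 1},
    {"delta_pos": [-22, -33, 0], "turn": 0, "jaw": 1},
    {"delta_pos": [-22, -33, 0], "turn": 0, "jaw": 1}
  ]
}}

```text
time: 19.87
tool_pos: [0.6719, -0.0665, 0.3087]
tcp_rot: [-0.121, -3.139, -0.0]
wrist_force: [0.2, 0.4, -0.1]
width: 0.998
grip_force: 0.0
```

>>> {"fn": "drive_tool", "kwargs": {
  "increments": [
    {"delta_pos": [-21, -36, 0], "turn": 0, "jaw": 1},
    {"delta_pos": [0, 0, 0], "turn": 0, "jaw": 1},
    {"delta_pos": [0, 0, 0], "turn": 0, "jaw": 1}
  ]
}}

```text
time: 20.12
tool_pos: [0.6901, -0.1045, 0.3084]
tcp_rot: [-0.127, -3.138, -0.0]
wrist_force: [0.6, 0.4, -0.2]
width: 0.997
grip_force: 0.0
```

```bash
python3 - <<'E'
from workcell import bot
from h import *
st=bot.read_state(); c=bot.read_camera("wrist"); pickle.dump((c,st),open("w7.pkl","wb"))
M=R.from_rotvec(st["tcp_rot"]).as_matrix()
print(st["time"],st["tool_pos"],"theta",np.degrees(np.arctan2(M[1,1],M[0,1])))
im=c["pixels"].copy(); q=proj(c,[.692,-.101,.06],st); print(q)
cv2.circle(im,tuple(int(t) for t in q),1,(0,255,0),-1)
cv2.imwrite("pics/w7.png",im[:,:,::-1])
E
```

```text
20.1167 [ 0.69005096 -0.10454957  0.30835453] theta 85.38045957262793
[282.46630085 218.90248478]
```

View pics/w7.png

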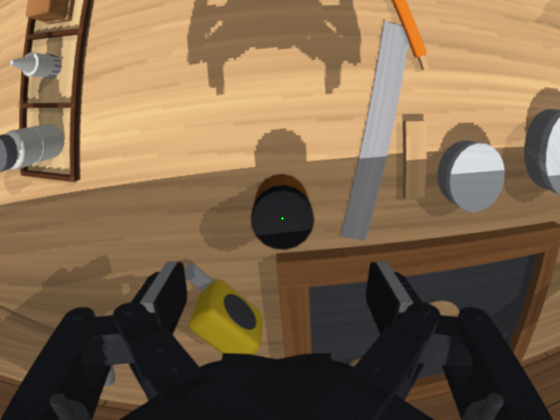

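The jar's lid is centred on the predicted point (282,218). The tape measure and tray frame are clear of the fingers.

>>> {"fn": "drive_tool", "kwargs": {
  "increments": [
    {"delta_pos": [-2, 3, 25], "turn": 0, "jaw": 1},
    {"delta_pos": [0, 0, 40], "turn": 0, "jaw": 0.8},
    {"delta_pos": [0, 0, 32], "turn": 0, "jaw": 0.7},
    {"delta_pos": [0, 0, 18], "turn": 0, "jaw": 0.6},
    {"delta_pos": [0, 0, 0], "turn": 0, "jaw": 0.5},
    {"delta_pos": [0, 0, 0], "turn": 0, "jaw": -1},
    {"delta_pos": [0, 0, 0], "turn": 0, "jaw": -1},
    {"delta_pos": [0, 0, 0], "turn": 0, "jaw": -1}
  ],
  "grip_force": 50
}}

```text
time: 20.83
tool_pos: [0.6929, -0.0988, 0.1969]
tcp_rot: [0.119, 3.135, -0.001]
wrist_force: [0.0, 0.0, -1.5]
width: 0.53
grip_force: 51.0
```

>>> {"fn": "drive_tool", "kwargs": {
  "increments": [
    {"delta_pos": [0, 0, 0], "turn": 0, "jaw": -1},
    {"delta_pos": [0, 0, 0], "turn": 0, "jaw": -1},
    {"delta_pos": [0, 0, 0], "turn": 0, "jaw": -1}
  ]
}}

```text
time: 21.08
tool_pos: [0.6922, -0.0993, 0.1955]
tcp_rot: [0.121, 3.137, -0.0]
wrist_force: [-1.4, -0.3, -1.8]
width: 0.526
grip_force: 51.0
```

>>> {"fn": "drive_tool", "kwargs": {
  "increments": [
    {"delta_pos": [0, 0, -20], "turn": 0, "jaw": -1},
    {"delta_pos": [0, 0, -30], "turn": 0, "jaw": -1},
    {"delta_pos": [0, 0, -20], "turn": 0, "jaw": -1},
    {"delta_pos": [18, 36, 0], "turn": 0, "jaw": -1},
    {"delta_pos": [18, 36, 0], "turn": 0, "jaw": -1},
    {"delta_pos": [18, 36, 0], "turn": 0, "jaw": -1},
    {"delta_pos": [18, 36, 0], "turn": 0, "jaw": -1},
    {"delta_pos": [18, 36, 0], "turn": 0, "jaw": -1}
  ]
}}

```text
time: 21.75
tool_pos: [0.615, 0.0883, 0.2648]
tcp_rot: [0.122, 3.138, 0.0]
wrist_force: [0.4, 0.7, -1.9]
width: 0.525
grip_force: 51.5
```

>>> {"fn": "drive_tool", "kwargs": {
  "increments": [
    {"delta_pos": [18, 36, 0], "turn": 0, "jaw": -1},
    {"delta_pos": [18, 36, 0], "turn": 0, "jaw": -1},
    {"delta_pos": [18, 36, 0], "turn": 0, "jaw": -1},
    {"delta_pos": [18, 36, 0], "turn": 0, "jaw": -1},
    {"delta_pos": [16, 38, 0], "turn": 0, "jaw": -1},
    {"delta_pos": [0, 0, 0], "turn": 0, "jaw": -1},
    {"delta_pos": [0, 0, 0], "turn": 0, "jaw": -1},
    {"delta_pos": [0, 0, 0], "turn": 0, "jaw": -1}
  ]
}}

```text
time: 22.42
tool_pos: [0.5421, 0.2755, 0.2645]
tcp_rot: [0.119, 3.139, -0.001]
wrist_force: [0.6, 0.4, -1.1]
width: 0.524
grip_force: 51.7
```

>>> {"fn": "drive_tool", "kwargs": {
  "increments": [
    {"delta_pos": [0, 0, 20], "turn": 0, "jaw": -1},
    {"delta_pos": [0, 0, 25], "turn": 0, "jaw": -1},
    {"delta_pos": [0, 0, 12], "turn": 0, "jaw": -1},
    {"delta_pos": [0, 0, 6], "turn": 0, "jaw": -1},
    {"delta_pos": [0, 0, 3], "turn": 0, "jaw": -1},
    {"delta_pos": [0, 0, 1], "turn": 0, "jaw": -1},
    {"delta_pos": [0, 0, 0], "turn": 0, "jaw": -1},
    {"delta_pos": [0, 0, 0], "turn": 0, "jaw": -1}
  ]
}}

```text
time: 23.08
tool_pos: [0.5427, 0.2742, 0.1989]
tcp_rot: [-0.123, -3.139, 0.001]
wrist_force: [-3.7, -3.0, 6.1]
width: 0.529
grip_force: 52.4
```

>>> {"fn": "drive_tool", "kwargs": {
  "increments": [
    {"delta_pos": [0, 0, 0], "turn": 0, "jaw": 0.5},
    {"delta_pos": [0, 0, 0], "turn": 0, "jaw": 0.5},
    {"delta_pos": [0, 0, 0], "turn": 0, "jaw": 0.5},
    {"delta_pos": [0, 0, -20], "turn": 0, "jaw": 0.5},
    {"delta_pos": [0, 0, -35], "turn": 0, "jaw": 0.5},
    {"delta_pos": [0, 0, -40], "turn": 0, "jaw": 0.5},
    {"delta_pos": [0, 0, -40], "turn": 0, "jaw": 0.5},
    {"delta_pos": [0, 0, -40], "turn": 0, "jaw": 0.5}
  ]
}}

```text
time: 23.75
tool_pos: [0.542, 0.2751, 0.3737]
tcp_rot: [-0.121, -3.139, 0.0]
wrist_force: [0.1, 0.5, -0.6]
width: 0.749
grip_force: 0.0
```

>>> {"fn": "drive_tool", "kwargs": {
  "increments": [
    {"delta_pos": [10, -38, 0], "turn": 0, "jaw": 0.5},
    {"delta_pos": [10, -38, 0], "turn": 0, "jaw": 0.5},
    {"delta_pos": [10, -38, 0], "turn": 0, "jaw": 0.5},
    {"delta_pos": [10, -38, 0], "turn": 0, "jaw": 0.5},
    {"delta_pos": [10, -38, 0], "turn": 0, "jaw": 0.5},
    {"delta_pos": [10, -38, 0], "turn": 0, "jaw": 0.5},
    {"delta_pos": [0, 0, 0], "turn": 0, "jaw": 0.5},
    {"delta_pos": [0, 0, 0], "turn": 0, "jaw": 0.5}
  ]
}}

```text
time: 24.42
tool_pos: [0.4643, 0.0509, 0.3724]
tcp_rot: [0.127, 3.138, 0.0]
wrist_force: [0.8, 0.5, -0.4]
width: 0.749
grip_force: 0.0
```

```bash
python3 - <<'E'
from workcell import bot
from h import *
st=bot.read_state(); print(st["time"],st["tool_pos"])
c=bot.read_camera("wrist")["pixels"]; d=bot.read_camera("side")["pixels"]
a=cv2.resize(d[130:410,190:390],None,fx=2,fy=2); b=cv2.resize(c,(400,300))
o=np.zeros((600,800,3),np.uint8); o[:560,:400]=a; o[:300,400:]=b
s=bot.read_camera("scene")["pixels"]; o[300:600,400:]=cv2.resize(s[110:305,140:400],(400,300))
cv2.imwrite("pics/fin.png",o[:,:,::-1])
E
```

```text
24.4167 [0.46431037 0.05094947 0.37238628]
```

View pics/fin.png

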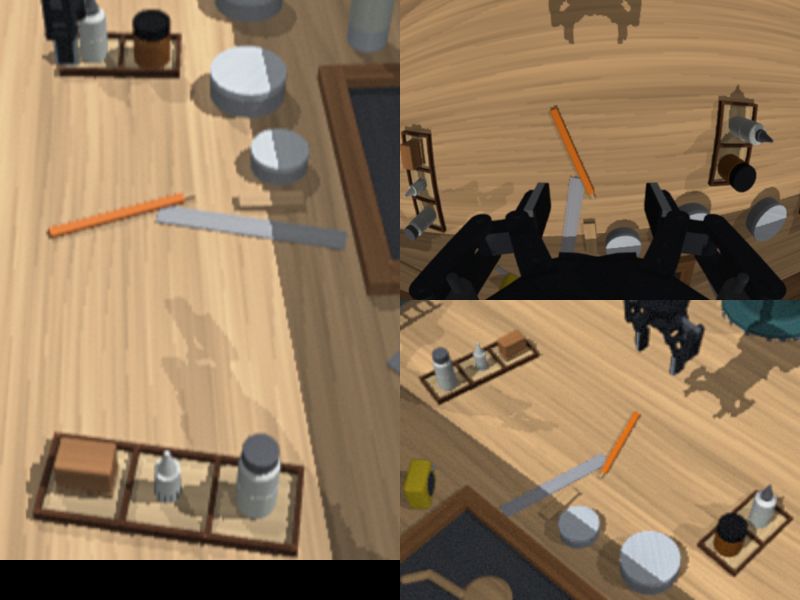

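All five items stand upright in their wells: block, nozzle and capped bottle in tray_three, spouted bottle and jar in tray_two. The smallest tin, at (280,155) in the side crop, hasn't moved. I'm handing the job in.

```bash
python3 -c "
from workcell import bot
print(bot.finish_job())"
```

```text
the job is handed in; nothing more can be done
None
```

I made up both glue kits and handed the job in at about 25 s; the final pictures show all five items upright in their wells and the wax tin where it was.

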